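# Load the blank past the spring stop

### The arm

A 6-joint arm with a two-finger parallel gripper is mounted at the origin on a cart in front of the work surface, level with it; the furniture and walls round the work are solid. World frame = base frame: x ahead of the robot, y to its left, z up, the work surface at z = 0. Lengths are in m, angles in degrees, forces in N, time in s.
With the tool pointing down it reaches from about 0.375 to 0.9 m from the base axis. Payload 3.1 kg.
Tool frame: the origin (TCP) lies at the very end of the fingers, on their centre line; the grasp point (between the pads) lies 19 mm behind it; z points along the fingers, y is the line along which they close (so a half turn about z gives the same grasp; the last joint's range is limited). The gripper opens to 87 mm and grips with 3 to 60 N. Pads are 19 mm wide; open, the fingers measure 117 mm over their backs; the gripper's body (75 mm by 190 mm) begins 51 mm behind the grasp point.
Start: joints at [-86.946, 30.224, 82.088, -0, 67.689, -10.227], TCP at [0.144, -0.608, 0.223] pointing down, gripper open.
Joint ranges: [-176.69, 176.69], [-43.24, 126.21], [12.49, 139.97], [-82, 262], [0, 151.66], [-163.58, 163.58]. Speed limits (degrees/s): [159.86, 159.86, 180, 180, 180, 180].

### API

Orientations are given as a 3x3 rotation matrix whose columns are the frame's x, y, z axes.
In Python, from rig import bot, imaging gives the robot as it stands.
- The arm moves only by the tool drive_tool, never from a script. Its argument "deltas" is text: rows parted by semicolons, each of 5 numbers parted by spaces: the finger opening in mm, from 0 to 87, then the shift along the world's x, y, z in mm, then the turn about the world's z in rad. In form: jaw dx dy dz twist; .... A call has 1 to 12 rows; each row is the pose to reach, as a shift and turn from the pose commanded when the call began; what a row does not reach only later rows make up. A row lasts 1/10 s, in which the tool goes at most 50 mm and 8.59 degrees, less where a joint would pass 70% of its speed; a pose out of reach is approached as far as the arm can. A call with a gripper value outside its range is refused whole. The fingers move at their own pace and stop on an object; the grip force is fixed at half the most. Time passes only in rows, so rows that repeat a pose let the fingers close. It gives the time, the measured TCP pose, the force, the opening and the grip force at its end, in the units of the state.
- bot.read_state(): the state, without advancing time (a new reading comes with each control period).
- imaging.capture(name): name is "scene" or "top" or "wrist"; returns the picture (480x640x3 uint8, red, green, blue); there is no depth.
- imaging.camera_model(name): a dict with "fx", "fy", "cx", "cy" (pixels), "T" (4x4, takes a point from camera to world coordinates). Camera axes: x right, y down, z forward; pixel columns grow to the right and rows downward; lengths in m; the calibration is good to about 2 mm. A picture is of the moment at which its call begins: read the wrist's pose just before it. camera_model takes no time and is no camera call; for the wrist camera it gives the pose at the moment of the call.
- bot.hand_in(): hands the job in; it is judged then, once.
The state is a dict: "time_s": time; "joint_positions": joint angles; "qvel": joint speeds; "tau": joint torques, N m; "position": TCP position; "tcp_rot": TCP orientation; "force": force on the tool from outside, world axes, zero at the start; "moment": the same for the moment, N m; "opening": opening from 0.0 (shut) to 1.0 (fully open); "grasp_force": force on a finger pad.
Only numpy, scipy, OpenCV 4.12 (cv2) and the standard library are available. Lean on these libraries where they do the work, as an engineer would, in place of code of your own. Each camera call takes 0.05 s, during which the arm holds its last target. There are 200 camera calls.

### The job

A wooden blank lies in the loading jig on the saw table, held back by the two stop prongs of a spring plate. With the fingertips, press the spring plate down and, keeping it pressed, push the blank over the sunk prongs towards the end stop until it is wholly past them; then let the plate spring up so that the prongs stand up behind the blank. Only press and push: do not lift the blank, and leave the glue bottle and the loose offcuts beside the jig where they are.

Things in the scene. Friction and masses are not known exactly. Their poses are not given: they have to be found in the camera images.
- jig: Fixed wooden trough, 280 x 144 mm. Origin: centre of its underside. x: feed direction along the trough, from the open end (-140) to the end stop (face at 126, top 55 high); y across, z up. The blank rides on two runners, |y| 40 to 53, tops 29 high; side guides outside them, 107 apart inside, 16 thick, tops 41 high. The spring plate fills the gap between the runners.
- catch (a joint): How far the spring plate is pressed down: 0 at rest, 0.015 fully down (hard stop). It takes about 4 N to start, 8 N fully down, stays level wherever it is pressed and springs back by itself. Pressed more than 0.009 its prongs lie below the runner tops. A fingertip may slide along it while pressing, passing between the prongs.
- press_pad (a point): On the flat top of the aluminium spring plate, at x = -106, y = 0 in the jig's frame, 27 mm above the table at rest (2 below the runner tops); sinks with the plate. The plate is 76 wide and runs from x = -138 to 124; thin dark lines mark this part. Two small bolt heads at x = -132, |y| = 26.
- stop (a point): Midway between the two steel stop prongs, level with their tops; sinks with the plate. At x = 36, y = 0 in the jig's frame, 38 mm above the table at rest. The prongs stand on the plate at x 32 to 40, |y| 30 to 38 (60 free between them), 11 above the plate and 9 above the runners at rest.
- block: The blank: dark sawn block, 72 mm along the trough x 103 across x 24 high, 0.14 to 0.28 kg. Origin: centre of its underside (its own x, y axes lie 43 deg askew to its edges). It lies flat on the runners, its front edge 3 to 31 short of the prongs. Between raised prongs and end stop is room for it and 14 to spare: origin at x = 76 to 90 in the jig's frame.
- end_face (a point): Middle of the end stop's face at the height of the runner tops: x = 126, y = 0, z = 29 in the jig's frame.
- glue: Standing yellow glue bottle with a black cap, 50 across, 106 high, beside the jig. Bystander. Origin: centre of its underside.
- chunk: Loose wooden offcut beside the jig, about 70 across and 24 high. Bystander. Origin: centre of its underside.
- stick: Loose thin pale offcut, 22 x 120 x 16 mm, beside the jig. Bystander. Origin: centre of its underside.
Things that resemble listed ones, but are neither listed nor needed, are in the scene too. There is more than one size of the block; the job needs the larger.

How it is judged:
By the outcome, as a careful person would: the job done as asked, in the order asked, and still so for the second after the job is handed in, with the robot touching nothing.
It also fails if it takes over 38 s, if anything falls off the work surface, if the arm or the gripper's body presses on something with over 40 N, if the wrist force passes 120 N, or if a joint passes its speed limit or range.

## Working session

There is one attempt and no reset: what is moved stays moved. The work goes in short steps, Python scripts to look and compute and a tool call to move; the robot and the scene stay as the last step left them, time stands still between calls to the robot, and variables do not carry over. Pictures are saved under pics/ and viewed, at most 10 in all, crops included, and the job is handed in when it is done.

Besides the shell and the picture viewer there is one more tool, called after "Emit:" as name(argument=value, ...) on one line, values as JSON. drive_tool: Moves the arm, as the interface text tells. Its arguments: {"type":"object","properties":{"deltas":{"type":"string"}},"required":["deltas"]}

```bash
mkdir -p pics; python3 - <<'E'
from rig import bot, imaging
import cv2,numpy as np
for n in("top","scene"):
    a=imaging.capture(n); cv2.imwrite(f"pics/{n}0.png",a[:,:,::-1])
    m=imaging.camera_model(n); print(n,m["fx"],m["cx"],m["cy"],np.round(m["T"],3).tolist())
s=bot.read_state(); print(s["time_s"],s["position"],np.round(s["tcp_rot"],3).tolist(),s["force"])
E
```

```text
top 447.34339705920394 321.6238568451832 237.66798555677266 [[-0.024, -0.981, 0.195, 0.374], [-1.0, 0.021, -0.019, 0.016], [0.014, -0.195, -0.981, 0.908], [0.0, 0.0, 0.0, 1.0]]
scene 574.6901774501528 320.31358478915513 231.89772136089815 [[-0.622, -0.551, 0.557, -0.045], [-0.783, 0.447, -0.432, 0.464], [-0.01, -0.705, -0.709, 0.829], [0.0, 0.0, 0.0, 1.0]]
0.1 [ 0.14356695 -0.60760565  0.22168241] [[0.973, 0.23, -0.0], [0.23, -0.973, 0.002], [0.0, -0.002, -1.0]] [-0.24230402 -0.22552823  0.42208425]
```

View pics/top0.png

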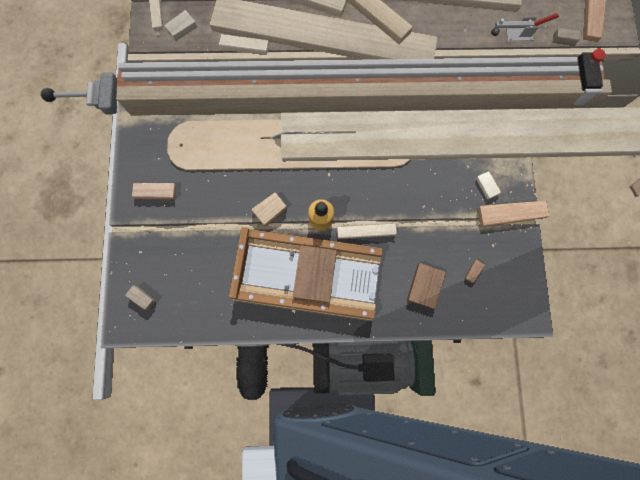

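View pics/scene0.png

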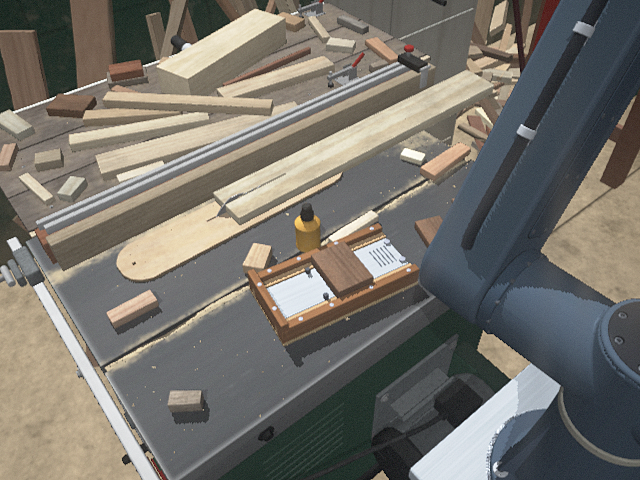

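The top view shows two dark blocks. One is in the jig at about (315,275), the other loose at (427,287) and visibly smaller. The larger one lying in the trough on the runners fits the description. The end stop is at the left (about (240,263)), and the glue stands at (321,212). I'll confirm in one enlarged crop.

```bash
cat >h.py <<'E'
from rig import bot, imaging
import cv2,numpy as np
def ray(n,uv,z,m=None):
    m=m or imaging.camera_model(n); T=np.array(m["T"])
    d=T[:3,:3]@np.array([(uv[0]-m["cx"])/m["fx"],(uv[1]-m["cy"])/m["fy"],1]); o=T[:3,3]
    return o+d*(z-o[2])/d[2]
def pix(n,p,m=None):
    m=m or imaging.camera_model(n); T=np.array(m["T"]); c=T[:3,:3].T@(np.array(p)-T[:3,3])
    return np.array([m["fx"]*c[0]/c[2]+m["cx"],m["fy"]*c[1]/c[2]+m["cy"]])
E
python3 - <<'E'
from h import *
a=cv2.imread("pics/top0.png")[212:332,222:382]
cv2.imwrite("pics/crop.png",cv2.resize(a,None,fx=5,fy=5,interpolation=cv2.INTER_CUBIC))
E
```

```text
(no output)
```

View pics/crop.png

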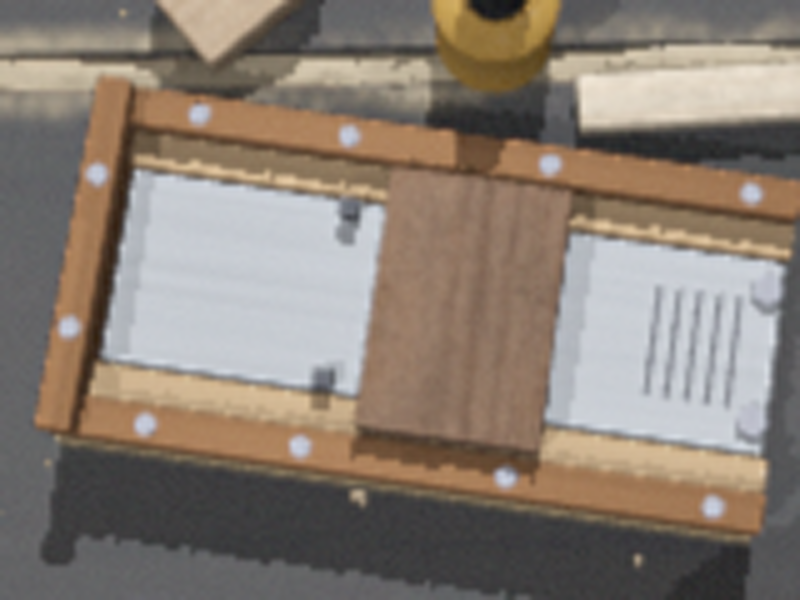

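The crop confirms the larger block in the trough, between the prongs at crop (348,215)/(323,383) and the slotted press area at (693,345). The loose dark block is a smaller look-alike. Next I'll turn these pixels into world points.

```bash
python3 - <<'E'
from h import *
f=lambda u,v,z: ray("top",(u/5+222-.4,v/5+212-.4),z)
P={}
for k,u,v,z in [("es_in1",133,85,.055),("es_in2",73,432,.055),("es_o1",98,75,.055),("es_o2",37,427,.055),("bolt1",767,288,.031),("bolt2",752,420,.031),("slots",693,345,.027),
 ("b1",393,170,.053),("b2",572,192,.053),("b3",357,430,.053),("b4",538,452,.053),("gl",762,532,.041),("pr1",350,205,.038),("pr2",324,372,.038),("glL",75,432,.041)]:
    P[k]=f(u,v,z); print(k,np.round(P[k]*1000,1))
J=np.array([[126,0],[-132,26],[-132,-26],[-106,0],[36,34],[36,-34]],float)
# try both handedness: jig y (left of feed)= world -x approx
W=np.array([(P["es_in1"]+P["es_in2"])[:2]/2,P["bolt2"][:2],P["bolt1"][:2],P["slots"][:2],P["pr2"][:2],P["pr1"][:2]])*1000
jm,wm=J.mean(0),W.mean(0)
H=(J-jm).T@(W-wm); a=np.arctan2(H[0,1]-H[1,0],H[0,0]+H[1,1]); R=np.array([[np.cos(a),-np.sin(a)],[np.sin(a),np.cos(a)]])
t=wm-R@jm; print("yaw",np.degrees(a),"origin",t); print("res",np.round(W-(J@R.T+t),1).tolist())
for k in("b1","b2","b3","b4"): print(k,np.round(R.T@(P[k][:2]*1000-t),1))
for x in(-106,-100,0,30,47): print(x,np.round(R@[x,0]+t,1))
print("glue",np.round((R.T@(ray("top",(320.5,208.5),.106)[:2]*1000-t)),1))
s=bot.read_state(); print(np.degrees(np.arctan2(s["tcp_rot"][1][1],s["tcp_rot"][0][1])))
E
```

```text
es_in1 [564.9 142.3  55. ]
es_in2 [431.2 163.8  55. ]
es_o1 [569.2 155.9  55. ]
es_o2 [433.4 177.4  55. ]
bolt1 [ 482.9 -104.5   31. ]
bolt2 [431.3 -96.2  31. ]
slots [461.5 -74.7  27. ]
b1 [529.5  41.7  53. ]
b2 [519.3 -27.5  53. ]
b3 [429.6  56.8  53. ]
b4 [419.7 -11.6  53. ]
gl [388.1 -96.8  41. ]
pr1 [518.6  59.2  38. ]
pr2 [453.2  70.   38. ]
glL [432.1 165.5  41. ]
yaw 80.58639303249888 origin [478.95851966  29.43399142]
res [[-1.5, -0.7], [-0.4, 0.4], [-0.1, 0.5], [-0.1, 0.4], [1.9, -0.5], [0.2, -0.1]]
b1 [ 20.3 -47.8]
b2 [-49.6 -49.1]
b3 [18.9 53.2]
b4 [-50.2  51.7]
-106 [461.6 -75.1]
-100 [462.6 -69.2]
0 [479.   29.4]
30 [483.9  59. ]
47 [486.6  75.8]
glue [  -9.6 -113. ]
-76.71866769947435
```

Emit:
drive_tool(deltas="0 80 133 0 -0.1; 0 160 266 0 -0.2; 0 318 532 0 -0.396; 0 318 532 0 -0.396; 0 318 532 0 -0.396; 0 318 532 0 -0.396; 0 318 532 0 -0.396; 0 318 532 0 -0.396; 0 318 532 0 -0.396; 0 318 532 0 -0.396; 0 318 532 0 -0.396; 0 318 532 0 -0.396")

```text
time_s: 1.3
position: [0.452, -0.0912, 0.2225]
tcp_rot: [[0.987, -0.164, -0.0], [-0.164, -0.987, -0.0], [-0.0, 0.0, -1.0]]
force: [1.6, -1.2, -0.4]
opening: 0.031
grasp_force: 0.0
```

Emit:
drive_tool(deltas="0 9 16 0 0; 0 9 16 -40 0; 0 9 16 -80 0; 0 9 16 -120 0; 0 9 16 -150 0; 0 9 16 -170 0; 0 9 16 -170 0; 0 9 16 -170 0")

```text
time_s: 2.1
position: [0.4604, -0.0772, 0.0525]
tcp_rot: [[0.987, -0.163, -0.001], [-0.163, -0.987, 0.0], [-0.001, -0.0, -1.0]]
force: [0.4, 0.3, -0.1]
opening: 0.005
grasp_force: 0.0
```

```bash
python3 - <<'E'
from h import *
s=bot.read_state(); print(s["time_s"],s["position"],np.round(s["tcp_rot"],3).tolist(),s["force"])
p=s["position"]*1000-np.array([478.96,29.43,0]); a=np.radians(80.586); print("jig",p[0]*np.cos(a)+p[1]*np.sin(a),-p[0]*np.sin(a)+p[1]*np.cos(a))
a=imaging.capture("wrist"); b=imaging.capture("top")[180:360,200:440]
cv2.imwrite("pics/w1.png",np.hstack([cv2.resize(a,(400,300)),cv2.resize(b,(400,300))])[:,:,::-1])
E
```

```text
2.1 [ 0.46038156 -0.07721263  0.05245524] [[0.987, -0.163, -0.001], [-0.163, -0.987, 0.0], [-0.001, -0.0, -1.0]] [ 0.44563739  0.33059607 -0.14510464]
jig -108.24521184893527 0.8850163346288262
```

View pics/w1.png

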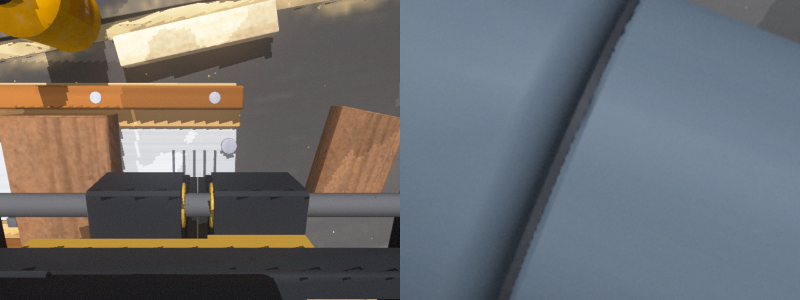

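The fingers are over the slotted pad: the slots show at about (195,160) just ahead of the finger blocks, and the blank is to the left. Next I'll press down.

Emit:
drive_tool(deltas="0 0 0 -12 0; 0 0 0 -20 0; 0 0 0 -26 0; 0 0 0 -30 0; 0 0 0 -34 0; 0 0 0 -37 0; 0 0 0 -39 0; 0 0 0 -39 0")

```text
time_s: 3.0
position: [0.4609, -0.0775, 0.0141]
tcp_rot: [[0.987, -0.163, 0.001], [-0.163, -0.987, -0.001], [0.001, 0.0, -1.0]]
force: [-0.6, -0.2, 7.4]
opening: 0.004
grasp_force: 3.7
```

Emit:
drive_tool(deltas="0 1 6 0 0; 0 2 12 0 0; 0 3 18 0 0; 0 4 24 0 0; 0 5 30 0 0; 0 5.7 34 0 0; 0 6.2 37 0 0; 0 6.6 40 0 0; 0 7.1 43 0 0; 0 7.6 46 0 0; 0 8.1 49 0 0; 0 8.6 52 0 0")

```text
time_s: 4.2
position: [0.4704, -0.0266, 0.0145]
tcp_rot: [[0.987, -0.162, 0.003], [-0.162, -0.987, -0.002], [0.003, 0.002, -1.0]]
force: [-1.9, -6.4, 6.4]
opening: 0.004
grasp_force: 4.4
```

```bash
python3 - <<'E'
from h import *
s=bot.read_state(); print(s["time_s"],s["position"],s["force"])
p=s["position"]*1000-np.array([478.96,29.43,0]); a=np.radians(80.586); print("jig",p[0]*np.cos(a)+p[1]*np.sin(a),-p[0]*np.sin(a)+p[1]*np.cos(a))
a=imaging.capture("wrist"); b=imaging.capture("scene")[200:380,220:460]
cv2.imwrite("pics/w2.png",np.hstack([cv2.resize(a,(400,300)),cv2.resize(b,(400,300))])[:,:,::-1])
E
```

```text
4.2 [ 0.4704166  -0.02663688  0.01447908] [-1.8983165  -6.43201579  6.39572349]
jig -56.70919939613606 -0.7423520409754936
```

View pics/w2.png

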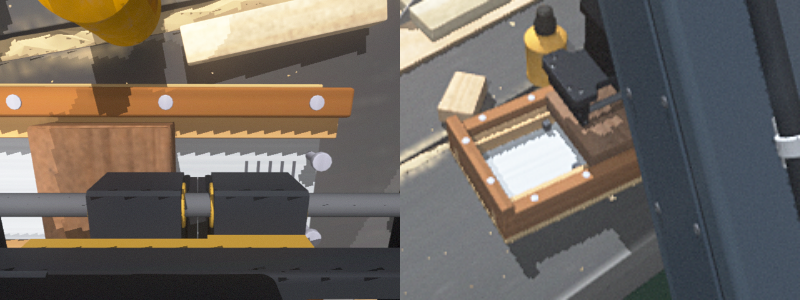

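```bash
python3 - <<'E'
from h import *
print(np.round(imaging.camera_model("wrist")["T"],3)); print(ray("top",(320.5,208.5),.106))
E
```

```text
[[-0.162 -0.958 -0.238  0.536]
 [-0.987  0.158  0.039 -0.037]
 [ 0.     0.241 -0.971  0.177]
 [ 0.     0.     0.     1.   ]]
[0.58882912 0.00149184 0.106     ]
```

The finger has made contact (about 6 N) and the camera body is at 177 mm, well above the 106 mm bottle. I'll keep pushing with the plate held down.

Emit:
drive_tool(deltas="0 0.8 5 -0.5 0; 0 1.6 10 -1 0; 0 2.5 15 -1 0; 0 3.3 20 -1 0; 0 4.1 25 -1 0; 0 5 30 -1 0; 0 5.8 35 -1 0; 0 6.6 40 -1 0; 0 7.5 45 -1 0; 0 8.3 50 -1 0; 0 9.1 55 -1 0; 0 10 60 -1 0")

```text
time_s: 5.5
position: [0.4808, 0.0328, 0.0142]
tcp_rot: [[0.987, -0.162, 0.004], [-0.162, -0.987, -0.003], [0.005, 0.002, -1.0]]
force: [-2.0, -10.0, 13.2]
opening: 0.005
grasp_force: 7.2
```

```bash
cat >>h.py <<'E'
def jig(p):
    p=np.array(p)[:2]*1000-np.array([478.96,29.43]); a=np.radians(80.586); return np.round([p[0]*np.cos(a)+p[1]*np.sin(a),-p[0]*np.sin(a)+p[1]*np.cos(a)],1)
E
python3 - <<'E'
from h import *
s=bot.read_state(); print(s["time_s"],s["position"],s["force"],jig(s["position"]))
np.save("wm.npy",imaging.camera_model("wrist"),allow_pickle=True)
a=imaging.capture("wrist"); b=imaging.capture("scene")[200:350,220:420]
cv2.imwrite("pics/w3.png",np.hstack([cv2.resize(a,(400,300)),cv2.resize(b,(400,300))])[:,:,::-1])
E
```

```text
5.5 [0.48084472 0.03280587 0.0142323 ] [-1.96301121 -9.96325424 13.24602428] [ 3.6 -1.3]
```

View pics/w3.png

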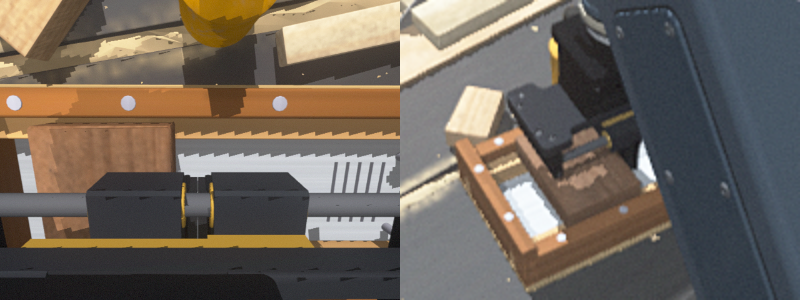

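The blank has moved over the sunk prongs. Its rear top corner is at (172,123) in the half-picture, which is wrist pixel (275,197). I'll measure how far it still has to go.

```bash
python3 - <<'E'
from h import *
m=np.load("wm.npy",allow_pickle=True).item()
for u,v in [(275,197),(277,260),(48,197),(0,222)]: print(jig(ray("wrist",(u,v),.053,m)))
E
```

```text
[ 16.8 -52.5]
[ 16.6 -32.3]
[ 86.7 -52.4]
[103.  -44.5]
```

Emit:
drive_tool(deltas="0 0.8 5 0.5 0; 0 1.6 10 0.5 0; 0 2.5 15 0.5 0; 0 3.3 20 0.5 0; 0 4 24 0.5 0; 0 4.5 27 0.5 0; 0 5 29 0.5 0; 0 5 30.5 0.5 0; 0 5 30.5 0.5 0")

```text
time_s: 6.5
position: [0.4851, 0.0639, 0.0142]
tcp_rot: [[0.987, -0.162, 0.002], [-0.162, -0.987, -0.002], [0.003, 0.001, -1.0]]
force: [-0.3, -6.6, 9.0]
opening: 0.005
grasp_force: 5.1
```

```bash
python3 - <<'E'
from h import *
s=bot.read_state(); print(s["time_s"],s["position"],s["force"],jig(s["position"]))
m=imaging.camera_model("wrist")
a=imaging.capture("wrist")
for u,v in [(275,197),(277,260)]: print(jig(ray("wrist",(u,v),.053,m)))
cv2.imwrite("pics/w4.png",a[:,:,::-1])
E
```

```text
6.5 [0.48505974 0.06393865 0.01421978] [-0.3336842  -6.64256724  8.95436274] [35.  -0.4]
[ 48.1 -51.6]
[ 47.9 -31.5]
```

View pics/w4.png

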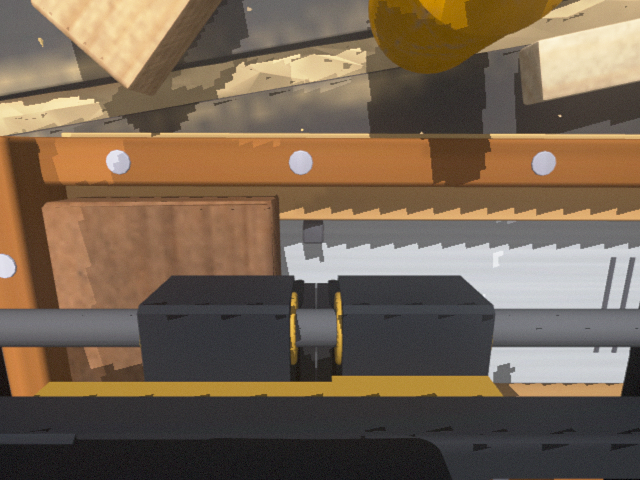

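The blank's rear edge (column about 280) is past the prong at (313,232), with its rear at jig x ≈ 48. I'll back off a little while still pressing, then lift straight up.

Emit:
drive_tool(deltas="0 -0.4 -2.5 0 0; 0 -0.8 -5 0 0; 0 -1 -6 0 0; 0 -1 -6 4 0; 0 -1 -6 8 0; 0 -1 -6 12 0; 0 -1 -6 16 0; 0 -1 -6 30 0; 0 -1 -6 60 0; 0 -1 -6 100 0; 0 -1 -6 140 0; 0 -1 -6 140 0")

```text
time_s: 7.75
position: [0.4862, 0.0589, 0.1574]
tcp_rot: [[0.987, -0.163, 0.01], [-0.163, -0.987, -0.001], [0.01, -0.0, -1.0]]
force: [0.8, -0.1, 0.6]
opening: 0.007
grasp_force: 0.0
```

Emit:
drive_tool(deltas="0 0 -45 20 0; 0 0 -90 40 0; 0 0 -135 40 0; 0 0 -180 40 0; 0 0 -220 40 0; 0 0 -250 40 0; 0 0 -250 40 0; 0 0 -250 40 0")

```text
time_s: 8.55
position: [0.4819, -0.1907, 0.1918]
tcp_rot: [[0.986, -0.165, -0.003], [-0.165, -0.986, 0.002], [-0.003, -0.002, -1.0]]
force: [0.2, 0.1, -0.8]
opening: 0.003
grasp_force: 0.0
```

```bash
python3 - <<'E'
from h import *
s=bot.read_state(); print(s["time_s"],s["position"],s["force"])
b=imaging.capture("top")[180:330,210:410]; c=imaging.capture("scene")[200:350,220:420]
cv2.imwrite("pics/f.png",np.vstack([cv2.resize(b,(400,300),interpolation=2),cv2.resize(c,(400,300),interpolation=2)])[:,:,::-1])
E
```

```text
8.55 [ 0.48190395 -0.19067898  0.1918127 ] [ 0.17588283  0.09447648 -0.77823906]
```

View pics/f.png

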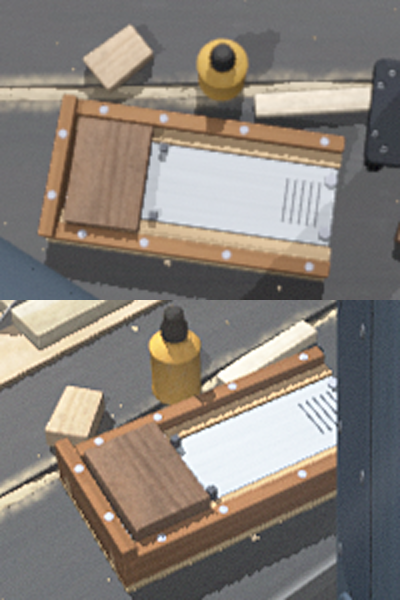

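Both views show the blank flat between the end stop and the two raised prongs (top crop (162,150) and (153,215)), and the bystanders have not moved. The arm is clear of everything.

```bash
python3 -c "
from rig import bot
print(bot.hand_in())"
```

```text
the job is handed in; nothing more can be done
None
```

The job is handed in: the blank lies flat past the prongs against the end-stop side, the plate has sprung up so they stand behind it, and the glue bottle and offcuts look unmoved (8.6 s used).

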